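Hold a test probe on the sprung contacts of a test box

TASK

Take the green test probe out of its stand and press its metal tip on the red-ringed contact of the test box for about a second, pushing the sprung contact gently about halfway in with the probe square to the sloping panel. Then move to the blue-ringed contact, press it in the same way, and finish while still holding the probe there, tip pressed lightly and probe square to the panel. Do not press the yellow-ringed contact and leave the other things on the bench where they are.

Things in the scene. Friction and masses are not known exactly. Their poses are not given: they have to be found in the camera images.
- probe: pen-like test probe, 152 mm long, 50 to 100 g, upright in the stand, tip down. Origin at the point of its metal tip, +z along the probe to the top of the handle. Needle 7 to 10 mm thick from z = 0 to 50 mm; round black guard 28 mm across, 50 to 60 mm (rests on the stand); green handle of square section 18 x 18 mm (flats face its x and y axes), 60 to 146 mm; small black cap to 152 mm
- stand: grey block 70 x 70 mm, 60 mm high, on an 84 mm square rubber foot, fixed to the bench; origin under its centre. A 14 mm hole, 56 mm deep, from the middle of its top takes the probe's needle; at the start the tip is 10 mm above the bench, and the probe must be raised 50 mm for the tip to come clear
- test_box: blue wedge-shaped box fixed to the bench, 115 mm deep (x) x 190 mm wide (y); origin at bench level. Its front (-x) faces the robot. The aluminium top slopes down to the front, 0.40 rad (23 deg) from level: 26 mm high at x = -60 mm, 75 mm at x = +55 mm. Three sprung contacts 55 mm apart in a row across it at x = 0, panel 51 mm high there; which colour is where varies
- red_contact: red plastic ring 32 mm across and 7 mm high round the red contact, fixed on the panel; carries the red pad
- blue_contact: blue plastic ring of the same size; carries the blue pad
- red_top (a point): centre of the flat top of the steel pad in the red ring; pad 20 mm across, its top 15 mm off the panel. z points out of the panel, square to it (0.40 rad from vertical, leaning to the front of the box); it moves with the pad
- blue_top (a point): the same for the pad in the blue ring
- yellow_top (a point): the same for the pad in the yellow ring (not to be pressed)
- red_pad (a joint): how far the red pad is pushed in, square to the panel, m: 0 at rest, 0.010 at its stop. Spring: it begins to move at about 1 N, 4 N at halfway, 7 N at the stop; it springs back
- blue_pad (a joint): the same for the blue pad
- yellow_pad (a joint): the same for the yellow pad
- bearing: steel ball bearing lying flat, 72 mm across, 17 mm high, loose; bystander
- nut: large hexagon nut, 33 mm across, 16 mm high, loose; bystander
- feeler_gauge: silver feeler gauge lying, 42 x 99 x 14 mm, loose; bystander
- marker: red and black paint marker lying, 67 x 110 x 16 mm over all, loose; bystander
Things that resemble listed ones, but are neither listed nor needed, are in the scene too. There is more than one size of the probe; the job needs the middle-sized.

How it is judged (in metres and radians):
On the way, in this order (a step that is already met when the one before it is completed fails the run):
1. the probe is in the gripper and its tip is clear above the stand (height (world z) of probe above 0.065 m and contact force between the fingers and probe above 1 N), for 0.1 s.
2. the probe presses the red contact 2 to 9 mm in, square to the panel within 12 degrees, for 0.4 s (value of joint red_pad between 0.002 and 0.009 m and contact force between probe and red_contact above 0.5 N and distance between probe and red_top below 0.0125 m and angle between the z axis of probe and the z axis of red_top, either way round below 0.21 rad), for 0.4 s.
At the end, for the whole second after the job is handed in: the gripper still holds the probe, at rest, its tip on the blue-ringed pad and pressing it 2 to 9 mm in (less than 9 N), the probe within 12 degrees of square to the panel and not leaning on the box; the red and yellow pads are free (value of joint blue_pad between 0.002 and 0.009 m and contact force between probe and blue_contact between 0.5 and 9 N and distance between probe and blue_top below 0.0125 m and angle between the z axis of probe and the z axis of blue_top, either way round below 0.21 rad and contact force between the fingers and probe above 1 N and contact force between probe and test_box below 0.2 N and value of joint each of red_pad, yellow_pad below 0.001 m and linear speed of probe below 0.02 m/s); the arm keeps its last pose, push and grip.
It fails at once if the yellow contact is pressed (value of joint yellow_pad above 0.002 m).
It fails at once if the probe is pushed hard (over 15 N) on a contact (contact force between probe and red_contact above 15 N or contact force between probe and blue_contact above 15 N).
It fails at once if a bystander is moved by more than 30 mm (distance of any of bearing, nut, feeler_gauge, marker from where it was at the start of the episode above 0.03 m).
It also fails if it takes over 48 s, if anything falls off the work surface, if the arm or the gripper's body presses on something with over 40 N, if the wrist force passes 120 N, or if a joint passes its speed limit or range.

ROBOT

A 6-joint arm with a two-finger parallel gripper is mounted at the origin on a cart in front of the work surface, level with it; the furniture and walls round the work are solid. World frame = base frame: x ahead of the robot, y to its left, z up, the work surface at z = 0. Lengths are in mm, angles in rad, forces in N, time in s.
With the tool pointing down it reaches from about 300 to 875 mm from the base axis. Payload 6.4 kg.
Tool frame: the origin (TCP) lies between the finger pads; the fingertips stand 25 mm ahead of it and the grasp point (between the pads) lies 6 mm ahead of it; z points along the fingers, y is the line along which they close (so a half turn about z gives the same grasp; the last joint's range is limited). The gripper opens to 88 mm and grips with 3 to 60 N. Pads are 18 mm wide; open, the fingers measure 123 mm over their backs; the gripper's body (75 mm by 187 mm) begins 45 mm behind the grasp point.
Start: joints at [0.937, 0.181, 1.607, -0, 1.354, -0.206], TCP at [238.541, 523.201, 263.714] pointing down, gripper open.
Joint ranges: [-2.99, 2.99], [-0.89, 2.07], [0.3, 2.58], [-1.14, 4.28], [0, 2.63], [-3.12, 3.12]. Speed limits (rad/s): [2.57, 2.57, 3.01, 3.14, 3.14, 3.14].

INTERFACE

Orientations are given as a unit quaternion [x, y, z, w].
In Python, from rig import robot, imaging gives the robot as it stands. The module is installed in compiled form; this text tells all that it offers.
- The arm moves only by the tool apply_moves, never from a script. Its argument "rows" is a list of rows, each an object with "travel": the shift along the world's x, y, z in mm, a list of three; "spin": the turn about the world's z in rad. A call has 1 to 10 rows; each row shifts and turns the commanded pose from where the row before left it; what a row does not reach is not made up. A row lasts 1/8 s, in which the tool goes at most 62.5 mm and 10.7 degrees, less where a joint would pass 70% of its speed; a pose out of reach is approached as far as the arm can. A call is refused whole if a number of a shift passes 62.5 or a number of a turn 0.188, either way. A call with a gripper value outside its range is refused whole. "hand" is the opening, from 0 (shut) to 1 (fully open), set as the call begins (left out, the last holds). The fingers move at their own pace and stop on an object; "newtons" is the grip in N (left out, the last holds). Time passes only in rows, so rows that do not move let the fingers close. It gives the time, the measured TCP pose, the force, the opening and the grip force at its end, in the units of the state.
- robot.read_state(): the state, without advancing time (a new reading comes with each control period).
- imaging.read_camera(name): name is "side" or "top"; returns (picture, depth): 400x640x3 uint8, blue, green, red; 400x640 float32, mm along the optical axis (not along the pixel's ray), 0 where there is no reading.
- imaging.camera_params(name): a dict with "vertical_fov" (degrees; the focal length in pixels is half the picture's height over the tangent of half this angle, whatever the lens; pixels are square), "cx", "cy" (the principal point, pixels), "eye" and "rotation" of the camera in the world. Camera axes: x right, y up, looking along -z (the intrinsics and any distortion apply to the point x, -y, -z); pixel columns grow to the right and rows downward; lengths in mm; the calibration is good to about 2 mm. A picture is of the moment at which its call begins. camera_params takes no time and is no camera call.
- robot.finish_job(): hands the job in; it is judged then, once.
The state is a dict: "time": time; "joints": joint angles; "joint_velocities": joint speeds; "joint_torque": joint torques, N m; "tool_pos": TCP position; "eef_rot": TCP orientation; "contact_force": force on the tool from outside, world axes, zero at the start; "moment": the same for the moment, N m; "grip_width": finger opening in mm; "grasp_force": force on a finger pad.
Only numpy, scipy, OpenCV 4.12 (cv2) and the standard library are available. Lean on these libraries where they do the work, as an engineer would, in place of code of your own. Each camera call takes 0.05 s, during which the arm holds its last target. There are 200 camera calls.

## Working session

There is one attempt and no reset: what is moved stays moved. The work goes in short steps, Python scripts to look and compute and a tool call to move; the robot and the scene stay as the last step left them, time stands still between calls to the robot, and variables do not carry over. Pictures are saved under pics/ and viewed, at most 13 in all, crops included, and the job is handed in when it is done.

Besides the shell and the picture viewer there is one more tool, called after "Request:" as name([rows], argument=value, ...), one row to a line, values as JSON. apply_moves: Moves the arm, as the interface text tells. Its arguments: {"type":"object","properties":{"rows":{"type":"array","items":{"type":"object","properties":{"travel":{"type":"array","items":{"type":"number"}},"spin":{"type":"number"}}}},"hand":{"type":"number"},"newtons":{"type":"number"}},"required":["rows"]}

```bash
mkdir -p pics; cat > h.py <<'E'
import numpy as np, cv2
from rig import robot, imaging
def snap(n):
    im,d=imaging.read_camera(n); np.savez(f'pics/{n}.npz',im=im,d=d); return im,d
def world(n,u,v,d=None,z=None):
    p=imaging.camera_params(n); f=200/np.tan(np.radians(p['vertical_fov'])/2)
    u=np.asarray(u,float);v=np.asarray(v,float)
    r=np.stack([(u-p['cx'])/f,-(v-p['cy'])/f,-np.ones_like(u)],-1)
    R=np.array(p['rotation']).reshape(3,3); e=np.array(p['eye'])
    rw=r@R.T
    s=d if d is not None else (z-e[2])/rw[...,2]
    return e+rw*np.asarray(s)[...,None]
E
python3 - <<'E'
from h import *
for n in('side','top'):
    print(imaging.camera_params(n)); im,d=snap(n); cv2.imwrite(f'pics/{n}0.png',cv2.resize(im,(800,500),interpolation=cv2.INTER_AREA))
s=robot.read_state();print(s)
E
```

```text
{'vertical_fov': 57.00535464958672, 'cx': 324.82224453864615, 'cy': 190.93803383372367, 'eye': array([-118.91170777,  406.82683094,  545.41706649]), 'rotation': array([-0.26902104,  0.44070247,  0.73616294, -0.43757643])}
{'vertical_fov': 55.34608652104439, 'cx': 321.62459639155264, 'cy': 207.36851733604652, 'eye': array([4.98691587e+02, 7.55321047e-01, 1.13436720e+03]), 'rotation': array([ 0.05250468, -0.04182407, -0.70011984,  0.71086301])}
{'time': 0.1, 'joints': array([ 9.36683839e-01,  1.81471301e-01,  1.60788441e+00, -1.60181665e-05,
        1.35378600e+00, -2.06286568e-01]), 'joint_velocities': array([-0.00158199,  0.00027636, -0.0011974 ,  0.00061341,  0.00166971,
        0.00059262]), 'joint_torque': array([-8.57167197e-04, -4.34821808e+01, -3.42698300e+01,  7.02410121e-02,
        3.41087440e-02, -3.90659341e-05]), 'tool_pos': array([238.28349007, 522.82809587, 262.90904243]), 'eef_rot': array([ 2.12283535e-01,  9.77207808e-01, -7.10338843e-04, -3.08822853e-04]), 'contact_force': array([-0.48696959, -0.22757565,  0.44000859]), 'moment': array([ 0.00078971,  0.03254178, -0.00986486]), 'grasp_force': 0.0, 'grip_width': 88.02038343090044}
```

View pics/side0.png

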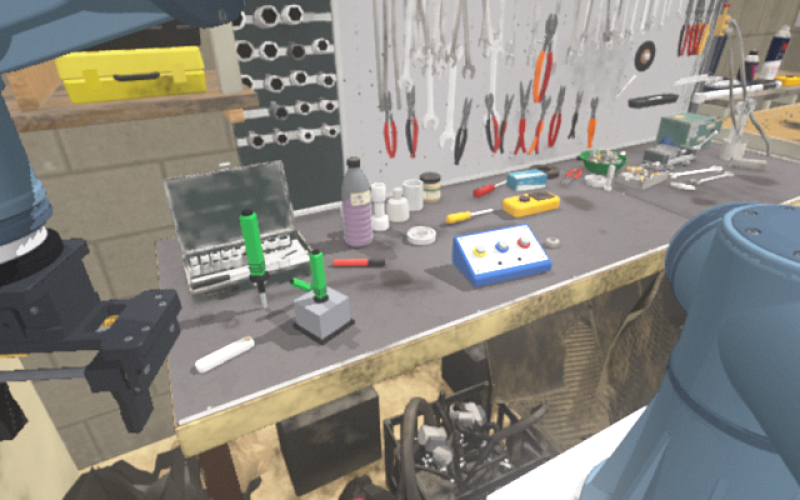

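View pics/top0.png

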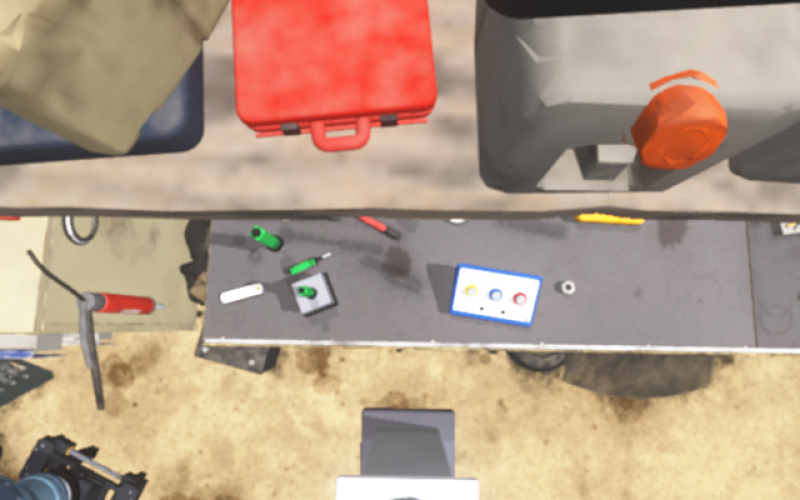

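```bash
sed -i "s/R=np.array(p\['rotation'\]).reshape(3,3)/from scipy.spatial.transform import Rotation as Q; R=Q.from_quat(p['rotation']).as_matrix()/" h.py
python3 - <<'E'
from h import *
for n,x0,y0,x1,y1,k in(('top',220,190,450,280,3.4),('side',220,150,450,290,3.4)):
    z=np.load(f'pics/{n}.npz'); im,d=z['im'],z['d']
    c=cv2.resize(im[y0:y1,x0:x1],None,fx=k,fy=k,interpolation=cv2.INTER_CUBIC); cv2.imwrite(f'pics/{n}1.png',c)
z=np.load('pics/top.npz');d=z['d']
for u,v in[(376,232),(396,236),(416,239),(450,230),(300,272),(246,233),(255,240)]:
    print(u,v,d[v,u],world('top',u,v,d[v,u]))
for n in('top','side'):
    z=np.load(f'pics/{n}.npz');im,d=z['im'],z['d']
    vv,uu=np.mgrid[:400,:640]; P=world(n,uu,vv,d)
    hsv=cv2.cvtColor(im,cv2.COLOR_BGR2HSV)
    g=(hsv[...,0]>50)&(hsv[...,0]<75)&(hsv[...,1]>130)&(d>0)
    k,l,s,c=cv2.connectedComponentsWithStats(g.astype(np.uint8))
    for i in range(1,k):
        if s[i,4]>20: p=P[l==i]; print(n,c[i],s[i],np.median(p,0),p.min(0),p.max(0))
E
```

```text
376 232 1063.5499 [ 574.50493391 -134.71241075   69.12025316]
396 236 1064.2937 [ 564.39826766 -190.76510874   66.10376881]
416 239 1061.612 [ 556.85714354 -246.06012185   66.90041932]
450 230 1115.3185 [ 587.48974081 -357.58175574   15.00623474]
300 272 1120.7861 [458.48316917  79.62880903  -0.72679623]
246 233 995.03705 [561.55249251 213.07544161 142.16261308]
255 240 1076.5356 [547.53072905 204.78710303  57.90676328]
top [213.19753086 190.5308642 ] [204 181  19  17 162] [668.16321853 297.27082325 168.60457696] [658.04462729 291.79649145  93.50051383] [686.30191717 311.4241401  209.50923423]
top [241.55045872 212.70642202] [232 207  21  12 109] [628.75915842 255.84673511  20.19069015] [612.44173239 224.80841238  -1.70042077] [646.97144871 281.68688645  28.89375306]
top [245.59649123 233.29824561] [240 229  11   9  57] [560.53541998 215.67824917 139.08132438] [554.06407868 212.41604426  80.66291238] [570.94643345 225.10087549 163.52395671]
side [201.90524535 194.42808799] [191 170  21  51 591] [663.2840095  309.28910338 151.99297245] [655.28335834 292.9718588   83.12977864] [677.0807375  322.87619441 207.37609238]
side [251.3358396  221.11027569] [233 202  28  37 399] [556.8884578  227.07467306 105.32201368] [551.02443266 213.60003384  31.70581008] [644.98670933 258.24554771 157.82192561]
```

View pics/top1.png

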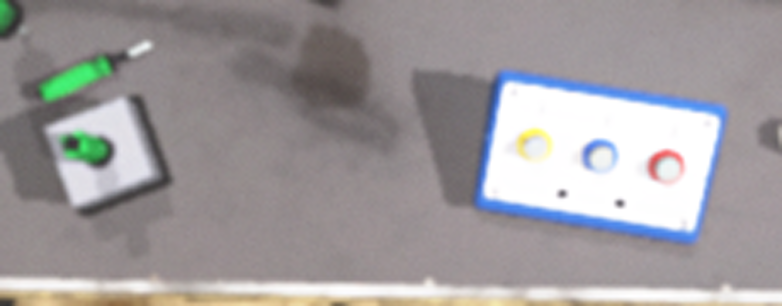

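View pics/side1.png

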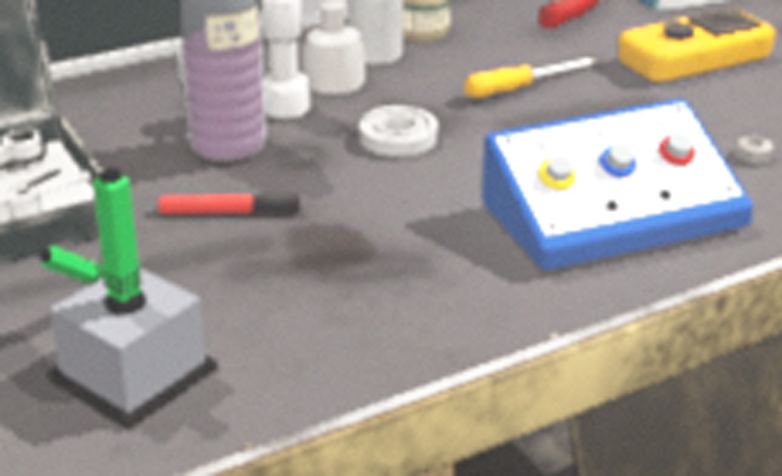

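```bash
cat > fit.py <<'E'
from h import *
from scipy.optimize import least_squares
print('pads',world('top',np.array([377.4,396.5,415.9]),np.array([233.5,236.2,239.1]),z=64.8))
print('padsS',world('side',np.array([558,619,677])/3.4+220,np.array([167,157,145])/3.4+150,z=64.8))
print('cap',world('top',241.2,231.8,z=162),world('side',110/3.4+220,174/3.4+150,z=162))
print('standtop',world('top',250.9,235.3,z=60))
z=np.load('pics/side.npz');im,d=z['im'],z['d']
vv,uu=np.mgrid[:400,:640]; P=world('side',uu,vv,d)
hsv=cv2.cvtColor(im,cv2.COLOR_BGR2HSV)
g=(hsv[...,0]>50)&(hsv[...,0]<75)&(hsv[...,1]>130)&(d>0)
g=cv2.erode(g.astype(np.uint8),np.ones((3,3)))>0
p=P[g&(P[...,2]>75)&(P[...,2]<160)&(P[...,0]<600)&(P[...,1]<240)]
print(len(p))
for lo in(75,95,115,135):
    q=p[(p[:,2]>lo)&(p[:,2]<lo+20)]; print(lo,len(q),q.mean(0),q.std(0))
for y0 in(-.6,-.3,0,.3,.6):
    def res(t):
        a=t[2];x=p[:,:2]-t[:2]-np.outer(p[:,2]-110,t[3:5]);l=np.c_[x[:,0]*np.cos(a)+x[:,1]*np.sin(a),-x[:,0]*np.sin(a)+x[:,1]*np.cos(a)]
        return np.r_[np.abs(l).max(1)-9,t[3:5]*100]
    r=least_squares(res,[565,217,y0,0,0],loss='soft_l1'); print(y0,r.x,r.cost)
# visible silhouettes: stand top edge & vertical-faces
q=P[(np.abs(P[...,2]-60)<4)&(np.abs(P[...,0]-555)<60)&(np.abs(P[...,1]-210)<60)&(hsv[...,1]<70)]
print('stand top',len(q),cv2.minAreaRect(q[:,:2].astype(np.float32)))
E
python3 fit.py
```

```text
pads [[ 570.67227021 -139.15995567   64.8       ]
 [ 563.94153215 -192.38647288   64.8       ]
 [ 556.68888838 -246.26319943   64.8       ]]
padsS [[ 567.05186264 -134.94192648   64.8       ]
 [ 556.67207052 -186.98546489   64.8       ]
 [ 549.83190362 -240.65740378   64.8       ]]
cap [563.17644441 221.27592953 162.        ] [557.56499543 223.7581414  162.        ]
standtop [560.4815447 216.5126314  60.       ]
200
75 30 [555.70852511 225.20728964  88.76978081] [2.31666389 4.40142138 5.37464148]
95 51 [555.26727619 224.63819352 104.80445799] [1.74375187 4.40599677 5.64235312]
115 58 [555.46742423 225.07039682 124.81218052] [2.17444305 4.48370411 5.97678821]
135 58 [555.16428191 224.59648538 145.05117663] [2.03103278 4.37470032 5.70028101]
-0.6 [ 5.54932798e+02  2.37845428e+02  5.53756819e+00 -3.70889127e-03
 -1.94019462e-02] 369.3487883940343
-0.3 [ 5.64162261e+02  2.23201466e+02  1.94531217e+00 -1.64864652e-04
 -5.04079852e-04] 61.03522613597211
0 [ 5.64162261e+02  2.23201468e+02  3.74515558e-01 -1.61849730e-04
 -4.97957207e-04] 61.03519011954865
0.3 [ 5.64157238e+02  2.23239881e+02  3.97542449e-01 -1.44352836e-04
  2.50690845e-05] 61.0643580454112
0.6 [ 5.64157238e+02  2.23239880e+02  3.97542325e-01 -1.44352542e-04
  2.50677449e-05] 61.064358045368294
stand top 502 ((563.33251953125, 223.07923889160156), (72.94074249267578, 72.68231201171875), 22.247732162475586)
```

Request:
apply_moves([
  {"travel":[32.5,-30.2,0],"spin":0.081},
  {"travel":[32.5,-30.2,0],"spin":0.081},
  {"travel":[32.5,-30.2,0],"spin":0.081},
  {"travel":[32.5,-30.2,0],"spin":0.081},
  {"travel":[32.5,-30.2,0],"spin":0.081},
  {"travel":[32.5,-30.2,0],"spin":0.081},
  {"travel":[32.5,-30.2,0],"spin":0.081},
  {"travel":[32.5,-30.2,0],"spin":0.081},
  {"travel":[32.5,-30.2,0],"spin":0.081},
  {"travel":[32.5,-30.2,0],"spin":0.081},
], hand=1)

```text
time: 1.35
tool_pos: [564.2, 220.1, 263.2]
eef_rot: [-0.191, 0.982, 0.0, -0.0]
contact_force: [-0.6, 0.7, -0.4]
grip_width: 87.9
grasp_force: 0.0
```

Request:
apply_moves([
  {"travel":[0,0,-30]},
  {"travel":[0,0,-30]},
  {"travel":[0,0,0]},
])

```text
validation failed for argument at $.ro...
```

```bash
python3 - <<'E'
from h import *
c=[]
for n,x0,y0 in(('top',190,180),('side',190,110)):
    im,d=snap(n); c.append(cv2.resize(im[y0:y0+150,x0:x0+130],(390,450),interpolation=cv2.INTER_CUBIC))
cv2.imwrite('pics/a2.png',np.hstack(c))
s=robot.read_state();print(s['tool_pos'],s['eef_rot'],s['contact_force'])
E
```

```text
[565.97853494 217.91097955 263.02963941] [-1.88611247e-01  9.82051646e-01 -6.01275000e-04 -2.94875262e-05] [ 0.23006915  0.59222012 -0.86376707]
```

View pics/a2.png

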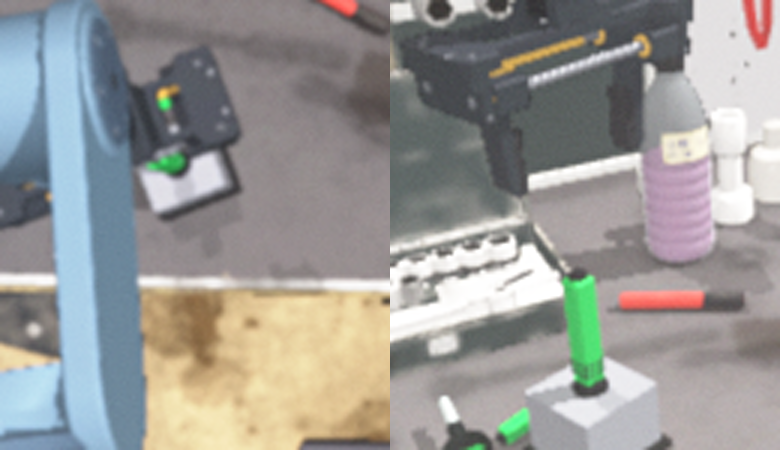

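Request:
apply_moves([
  {"travel":[-2,3,-30],"spin":0},
  {"travel":[0,0,-30],"spin":0},
  {"travel":[0,0,0],"spin":0},
  {"travel":[0,0,0],"spin":0},
])

```text
time: 1.95
tool_pos: [561.7, 224.7, 204.7]
eef_rot: [-0.19, 0.982, 0.0, 0.0]
contact_force: [-0.3, 0.1, 0.8]
grip_width: 88.1
grasp_force: 0.0
```

```bash
python3 - <<'E'
from h import *
c=[]
for n,x0,y0 in(('top',190,180),('side',190,110)):
    im,d=snap(n); c.append(cv2.resize(im[y0:y0+150,x0:x0+130],(390,450),interpolation=cv2.INTER_CUBIC))
cv2.imwrite('pics/a3.png',np.hstack(c))
for i in range(4):
    s=robot.read_state();print(s['tool_pos'],s['eef_rot'],s['contact_force']); imaging.read_camera('top')
E
```

```text
[562.28156351 224.61171892 205.44639014] [-1.90024528e-01  9.81778491e-01 -4.58343026e-06  1.29387142e-03] [ 0.4674366  -0.00786798  0.41783876]
[562.31334286 224.55006772 205.41222845] [-1.90006444e-01  9.81781931e-01 -7.23933906e-07  1.33832270e-03] [-0.09331882 -0.01788811 -0.40768612]
[562.18210546 224.46730309 205.20468861] [-1.89993221e-01  9.81784706e-01 -8.28305665e-06  1.16945040e-03] [-1.57170667 -1.08482402  0.14653364]
[562.06761037 224.41994294 204.95038292] [-1.89973876e-01  9.81788659e-01  2.74395115e-06  9.77216195e-04] [0.26606694 0.07425459 0.9128418 ]
```

View pics/a3.png

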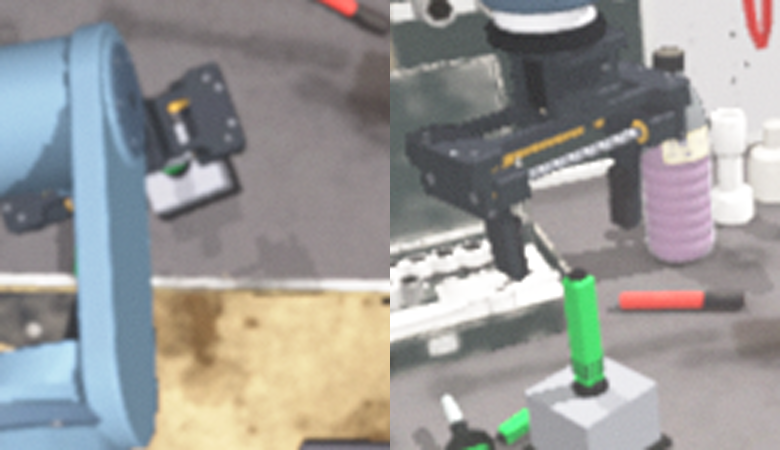

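Request:
apply_moves([
  {"travel":[0,0,-25],"spin":0},
  {"travel":[0,0,-25],"spin":0},
  {"travel":[0,0,-24],"spin":0},
  {"travel":[0,0,0],"spin":0},
])

```text
time: 2.75
tool_pos: [560.2, 223.9, 128.0]
eef_rot: [-0.19, 0.982, 0.0, -0.002]
contact_force: [-0.1, 0.3, 0.8]
grip_width: 87.9
grasp_force: 0.0
```

Request:
apply_moves([
  {"travel":[0,0,0],"spin":0},
  {"travel":[0,0,0],"spin":0},
  {"travel":[0,0,0],"spin":0},
  {"travel":[0,0,0],"spin":0},
  {"travel":[0,0,0],"spin":0},
  {"travel":[0,0,0],"spin":0},
], hand=0, newtons=15)

```text
time: 3.5
tool_pos: [561.5, 224.2, 129.7]
eef_rot: [-0.19, 0.982, -0.0, -0.0]
contact_force: [0.1, 0.1, 0.1]
grip_width: 30.3
grasp_force: 0.0
```

Request:
apply_moves([
  {"travel":[0,0,0],"spin":0},
  {"travel":[0,0,0],"spin":0},
  {"travel":[0,0,0],"spin":0},
  {"travel":[0,0,0],"spin":0},
])

```text
time: 4.0
tool_pos: [561.5, 224.2, 129.7]
eef_rot: [-0.19, 0.982, -0.0, -0.0]
contact_force: [0.7, -0.3, 0.4]
grip_width: 17.8
grasp_force: 15.0
```

Request:
apply_moves([
  {"travel":[0,0,14],"spin":0},
  {"travel":[0,0,14],"spin":0},
  {"travel":[0,0,14],"spin":0},
  {"travel":[0,0,0],"spin":0},
  {"travel":[0,0,0],"spin":0},
])

```text
time: 4.62
tool_pos: [561.4, 224.2, 171.7]
eef_rot: [-0.19, 0.982, 0.0, -0.0]
contact_force: [0.1, 0.2, -1.6]
grip_width: 18.0
grasp_force: 15.0
```

Request:
apply_moves([
  {"travel":[-2.6,-1.0,0],"spin":0},
  {"travel":[-4.9,-2.0,-0.1],"spin":0},
  {"travel":[-4.9,-2.0,-0.4],"spin":0},
  {"travel":[-4.9,-2.0,-0.7],"spin":0},
  {"travel":[-4.8,-1.9,-0.9],"spin":0},
  {"travel":[0,0,0],"spin":0},
], newtons=9)

```text
time: 5.38
tool_pos: [539.0, 215.1, 169.6]
eef_rot: [-0.19, 0.982, -0.0, -0.0]
contact_force: [0.3, -0.4, -1.2]
grip_width: 17.8
grasp_force: 9.0
```

```bash
python3 - <<'E'
from h import *
im,d=snap('side'); cv2.imwrite('pics/a4.png',cv2.resize(im[130:280,180:330],(600,600),interpolation=cv2.INTER_CUBIC))
E
```

```text
(no output)
```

View pics/a4.png

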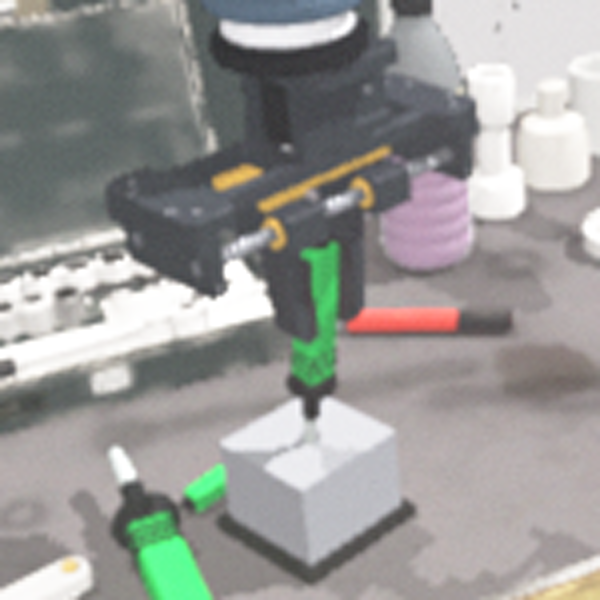

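Request:
apply_moves([
  {"travel":[-4.8,-1.9,-1.2],"spin":0},
  {"travel":[-4.7,-1.9,-1.4],"spin":0},
  {"travel":[-4.6,-1.9,-1.7],"spin":0},
  {"travel":[-4.5,-1.8,-1.9],"spin":0},
  {"travel":[0,0,0],"spin":0},
  {"travel":[0,0,0],"spin":0},
])

```text
time: 6.18
tool_pos: [520.4, 207.8, 163.1]
eef_rot: [-0.19, 0.982, 0.0, -0.001]
contact_force: [1.0, -0.3, -1.2]
grip_width: 17.8
grasp_force: 9.0
```

Request:
apply_moves([
  {"travel":[0,0,0],"spin":0},
  {"travel":[0,0,5],"spin":0},
  {"travel":[2,0.8,10],"spin":0},
  {"travel":[2,0.8,15],"spin":0},
  {"travel":[0,0,15],"spin":0},
  {"travel":[0,0,15],"spin":0},
  {"travel":[0,0,0],"spin":0},
  {"travel":[0,0,0],"spin":0},
], newtons=40)

```text
time: 7.18
tool_pos: [524.6, 209.4, 223.2]
eef_rot: [-0.19, 0.982, 0.0, -0.0]
contact_force: [-0.5, 0.7, -0.5]
grip_width: 17.9
grasp_force: 40.0
```

```bash
python3 - <<'E'
from h import *
im,d=snap('side'); cv2.imwrite('pics/a5.png',cv2.resize(im[100:250,180:330],(600,600),interpolation=cv2.INTER_CUBIC))
s=robot.read_state();print(s['tool_pos'],s['eef_rot'])
E
```

```text
[524.38519919 209.30069948 222.80753335] [-1.89930903e-01  9.81797298e-01  9.36550063e-06 -5.62646481e-04]
```

View pics/a5.png

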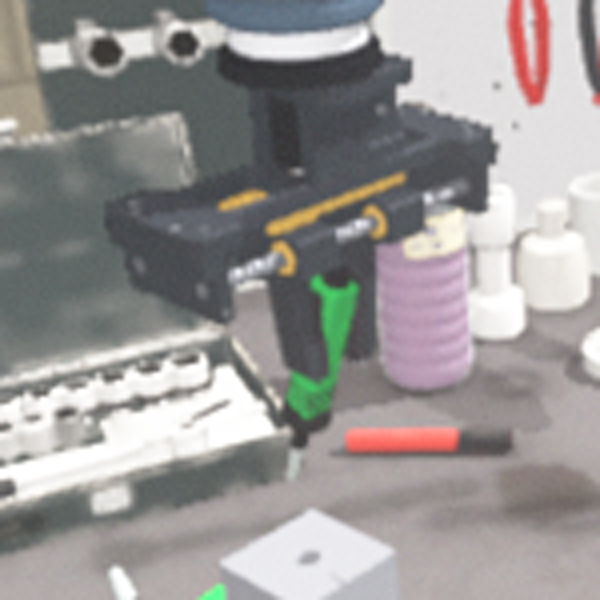

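```bash
python3 - <<'E'
from h import *
z=np.load('pics/side.npz');im,d=z['im'],z['d']
G=np.array([524.5,209.3,217]); xp=np.array([.928,.373,0]);n=np.array([-.373,.928,0])
e=np.array(imaging.camera_params('side')['eye'])
for u,v in((253.5,218.5),(253.8,217),(257,203)):
    r=world('side',u,v,d=1.)-e; t=(G-e)@n/(r@n); p=e+t*r-G
    print(p@xp,p[2],np.hypot(p@xp,p[2]),np.arctan2(p@xp,-p[2]), d[int(round(v)),int(round(u))],t)
# needle/handle cloud from depth
vv,uu=np.mgrid[:400,:640];P=world('side',uu,vv,d)-G
hsv=cv2.cvtColor(im,cv2.COLOR_BGR2HSV)
g=(hsv[...,0]>50)&(hsv[...,0]<75)&(hsv[...,1]>130)&(np.abs(P@n)<14)&(np.abs(P@xp)<80)&(P[...,2]<60)&(P[...,2]>-75)
q=P[g]; print(len(q),'green slope',[np.polyfit(q[:,2],q@xp,1),(q@n).mean(),(q@xp).mean()])
E
```

```text
40.658139374323824 -100.72550582478885 108.62187542590817 0.38365142990481527 1028.1241 808.2124542252973
38.96301405825113 -96.19598473625325 103.78720510679986 0.3848417856539805 1025.3073 805.1299132548756
22.39762519321501 -55.04725330575445 59.42940106381381 0.3864232857792057 760.8926 776.460520372592
163 green slope [array([-0.43778476, -2.94984762]), np.float64(3.4930265296939047), np.float64(-2.2207742755894326)]
```

Request:
apply_moves([
  {"travel":[-2.3,-20,0],"spin":-0.053},
  {"travel":[-2.3,-45,0],"spin":-0.053},
  {"travel":[-2.3,-50,0],"spin":-0.053},
  {"travel":[-2.3,-55,0],"spin":-0.053},
  {"travel":[-2.3,-55,0],"spin":-0.053},
  {"travel":[-2.3,-55,0],"spin":-0.053},
  {"travel":[-2.3,-55,0],"spin":-0.053},
  {"travel":[-2.3,-50,0],"spin":-0.053},
  {"travel":[-2.3,-40,0],"spin":-0.053},
  {"travel":[-2.3,-20,0],"spin":-0.053},
])

```text
time: 8.48
tool_pos: [500.6, -238.1, 222.9]
eef_rot: [0.077, 0.997, 0.0, -0.0]
contact_force: [0.4, 0.4, -1.5]
grip_width: 18.0
grasp_force: 40.0
```

Request:
apply_moves([
  {"travel":[0,0,0],"spin":0},
  {"travel":[0,0,-14],"spin":0},
  {"travel":[0,0,-10],"spin":0},
  {"travel":[0,0,0],"spin":0},
  {"travel":[0,0,0],"spin":0},
  {"travel":[0,0,0],"spin":0},
])

```text
time: 9.22
tool_pos: [502.2, -235.5, 199.8]
eef_rot: [0.074, 0.997, -0.0, 0.0]
contact_force: [0.4, 0.3, -0.5]
grip_width: 17.5
grasp_force: 40.0
```

```bash
python3 - <<'E'
from h import *
c=[]
for n,x0,y0 in(('top',345,190),('side',350,130)):
    im,d=snap(n); c.append(cv2.resize(im[y0:y0+90,x0:x0+100],(400,360),interpolation=cv2.INTER_CUBIC))
cv2.imwrite('pics/a6.png',np.hstack(c))
s=robot.read_state();print(s['tool_pos'],s['eef_rot'],s['contact_force'])
E
```

```text
[ 502.08473355 -235.65293807  199.82986387] [ 7.37377220e-02  9.97277596e-01 -2.00438827e-04  3.24348385e-04] [-0.16061611 -0.54344283 -0.67875733]
```

View pics/a6.png

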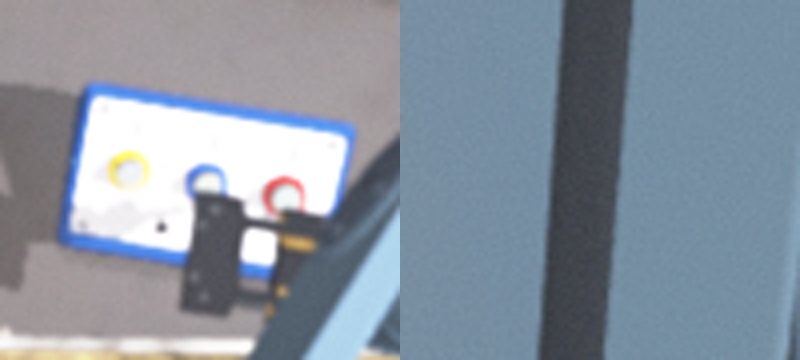

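```bash
python3 - <<'E'
from h import *
z=np.load('pics/top.npz');im,d=z['im'],z['d']
vv,uu=np.mgrid[:400,:640];P=world('top',uu,vv,d)
T=np.array([502.1,-235.6,0]);a=-.147;xp=np.array([np.cos(a),np.sin(a),0]);n=np.array([-np.sin(a),np.cos(a),0])
L=P-T; g=(d>0)&(np.abs(L@n)<115)&(np.abs(L@xp)<60)&(L[...,2]>225)&(L[...,2]<330)&(L@n>40)
q=np.c_[L[g]@xp,L[g]@n,L[g][:,2]];print(len(q),np.percentile(q,[0,2,50,98,100],axis=0).round(1))
for n_ in(205,215,225):  # crop rows depth check
    for m in(200,220): u,v=345+m/4,190+n_/4; print(n_,m,d[int(v),int(u)])
# pad discs, by depth/height off panel
for c in[(376.5,233),(396,235),(416,238.5)]:
    pass
b=np.array([1,0,0])
g=(d>0)&(P[...,0]>480)&(P[...,0]<650)&(P[...,1]>-300)&(P[...,1]<-80)&(P[...,2]>20)&(P[...,2]<110)
hsv=cv2.cvtColor(im,cv2.COLOR_BGR2HSV)
blue=g&(hsv[...,0]>100)&(hsv[...,0]<125)&(hsv[...,1]>150)
z0=np.load('pics/top.npz')
q=P[blue];print('blue rect extent',q.min(0),q.max(0),cv2.minAreaRect(q[:,:2].astype(np.float32)))
E
```

```text
548 [[-34.6  40.  244.3]
 [-32.4  40.3 253.6]
 [ -0.4  76.  281.7]
 [ 31.7  94.1 284.9]
 [ 33.8  94.6 285.7]]
205 200 846.2334
205 220 847.86414
215 200 844.83716
215 220 846.64355
225 200 849.0059
225 220 844.8472
blue rect extent [ 504.20127129 -290.78921565   24.13860254] [630.7546611  -96.05443343  75.61725259] ((565.8516235351562, -191.18994140625), (185.78720092773438, 110.92292022705078), 81.49637603759766)
```

Request:
apply_moves([
  {"travel":[-0.7,-2.6,0],"spin":0},
  {"travel":[2.3,-0.3,-5.5],"spin":0},
  {"travel":[2.3,-0.3,-5.5],"spin":0},
  {"travel":[2.3,-0.3,-5.5],"spin":0},
  {"travel":[0,0,0],"spin":0},
  {"travel":[0,0,0],"spin":0},
])

```text
time: 10.07
tool_pos: [508.0, -239.1, 182.9]
eef_rot: [0.074, 0.997, 0.0, -0.0]
contact_force: [-1.1, -0.4, -1.0]
grip_width: 17.7
grasp_force: 40.0
```

Request:
apply_moves([
  {"travel":[0.8,-0.1,-1.8],"spin":0},
  {"travel":[0.8,-0.1,-1.8],"spin":0},
  {"travel":[0,0,0],"spin":0},
  {"travel":[0,0,0],"spin":0},
])

```text
time: 10.58
tool_pos: [509.6, -239.3, 179.3]
eef_rot: [0.074, 0.997, 0.0, -0.0]
contact_force: [-0.3, 0.3, 0.0]
grip_width: 17.7
grasp_force: 40.0
```

```bash
python3 - <<'E'
from h import *
f=[]
for i in range(5):
    im,d=snap('top'); s=robot.read_state(); f.append(np.r_[s['contact_force'],s['tool_pos']])
print(np.mean(f,0),np.std(f,0))
cv2.imwrite('pics/a7.png',cv2.resize(im[200:270,360:450],(720,560),interpolation=cv2.INTER_CUBIC))
E
```

```text
[-1.44069017e-01  8.57188418e-02 -1.12314513e+00  5.09652524e+02
 -2.39324363e+02  1.79373051e+02] [0.31661607 0.63090404 0.38371384 0.01663441 0.00956109 0.01512957]
```

View pics/a7.png

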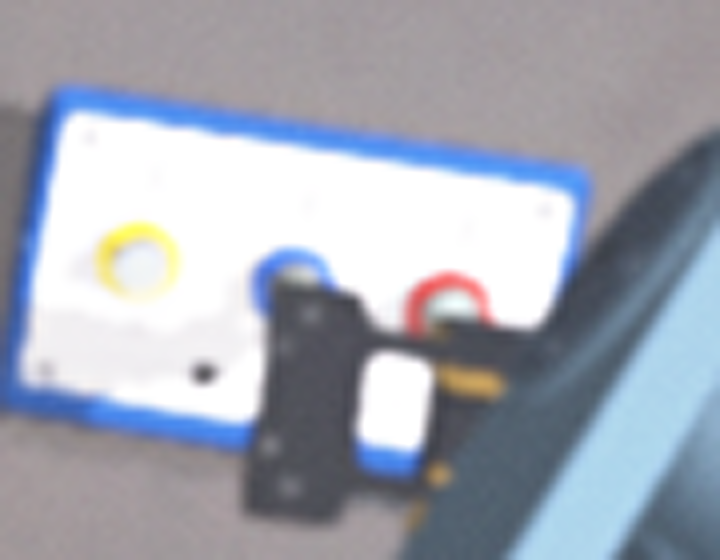

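Request:
apply_moves([
  {"travel":[0.8,-0.1,-1.8],"spin":0},
  {"travel":[0.8,-0.1,-1.8],"spin":0},
  {"travel":[0,0,0],"spin":0},
  {"travel":[0,0,0],"spin":0},
])

```text
time: 11.32
tool_pos: [511.3, -239.5, 175.8]
eef_rot: [0.074, 0.997, -0.0, -0.0]
contact_force: [-0.8, 0.3, -0.0]
grip_width: 17.6
grasp_force: 40.0
```

```bash
cat > f.py <<'E'
from h import *
f=[]
for i in range(6):
    imaging.read_camera('top'); s=robot.read_state(); f.append(np.r_[s['contact_force'],s['tool_pos'],s['moment']*100])
print(np.mean(f,0).round(2),np.std(f,0).round(2),s['time'])
E
python3 f.py
```

```text
[-7.1000e-01  2.0000e-01  3.0000e-01  5.1125e+02 -2.3952e+02  1.7580e+02
  2.0100e+00  6.3500e+00 -7.9000e-01] [0.32 0.49 0.41 0.01 0.01 0.01 1.95 2.84 4.03] 11.625
```

Request:
apply_moves([
  {"travel":[0.8,-0.1,-1.8],"spin":0},
  {"travel":[0.8,-0.1,-1.9],"spin":0},
  {"travel":[0,0,0],"spin":0},
  {"travel":[0,0,0],"spin":0},
])

```text
time: 12.12
tool_pos: [512.9, -239.7, 172.1]
eef_rot: [0.074, 0.997, -0.0, -0.0]
contact_force: [-0.9, 0.2, 2.6]
grip_width: 17.9
grasp_force: 40.0
```

```bash
python3 f.py
```

```text
[-1.1900e+00 -1.5000e-01  2.2900e+00  5.1285e+02 -2.3974e+02  1.7210e+02
  1.1200e+00  2.1530e+01 -2.0200e+00] [0.37 0.3  0.68 0.02 0.01 0.02 1.79 2.17 3.17] 12.425
```

Request:
apply_moves([
  {"travel":[0,0,0],"spin":0},
  {"travel":[0,0,0],"spin":0},
  {"travel":[0,0,0],"spin":0},
  {"travel":[0,0,0],"spin":0},
  {"travel":[-1.9,0.3,4.6],"spin":0},
  {"travel":[-1.9,0.3,4.6],"spin":0},
  {"travel":[-1.9,0.3,4.6],"spin":0},
  {"travel":[0,0,0],"spin":0},
  {"travel":[0,0,0],"spin":0},
])

```text
time: 13.55
tool_pos: [507.1, -238.7, 185.7]
eef_rot: [0.074, 0.997, 0.0, -0.0]
contact_force: [-0.6, -0.2, -1.3]
grip_width: 17.4
grasp_force: 40.0
```

Request:
apply_moves([
  {"travel":[2.0,13.6,0],"spin":0},
  {"travel":[2.0,13.6,0],"spin":0},
  {"travel":[2.0,13.6,0],"spin":0},
  {"travel":[2.0,13.6,0],"spin":0},
  {"travel":[0,0,0],"spin":0},
  {"travel":[0,0,0],"spin":0},
  {"travel":[0,0,0],"spin":0},
])

```text
time: 14.42
tool_pos: [515.1, -184.8, 185.9]
eef_rot: [0.074, 0.997, -0.0, 0.0]
contact_force: [-0.4, -0.7, -0.9]
grip_width: 17.5
grasp_force: 40.0
```

```bash
python3 f.py; python3 - <<'E'
from h import *
c=[]
im,d=snap('top'); c.append(cv2.resize(im[200:270,360:450],(396,308),interpolation=cv2.INTER_CUBIC))
im,d=snap('side'); c.append(cv2.resize(im[130:235,360:495],(396,308),interpolation=cv2.INTER_CUBIC))
cv2.imwrite('pics/a8.png',np.hstack(c))
E
```

```text
[-2.8000e-01  1.1000e-01 -1.0700e+00  5.1509e+02 -1.8475e+02  1.8580e+02
  1.6200e+00  2.2500e+00 -8.8000e-01] [0.46 0.31 0.45 0.01 0.08 0.02 1.13 1.71 2.3 ] 14.725
```

View pics/a8.png

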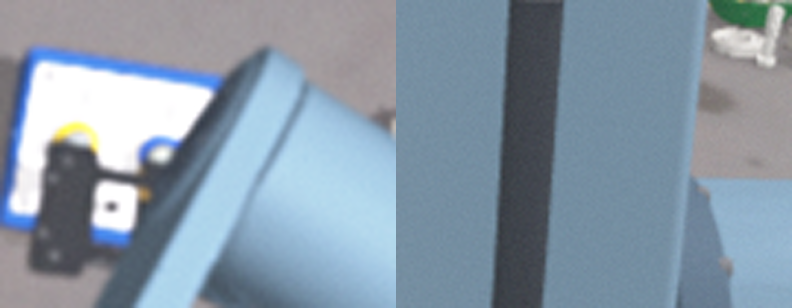

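Request:
apply_moves([
  {"travel":[1.9,-0.3,-4.6],"spin":0},
  {"travel":[1.4,-0.2,-3.4],"spin":0},
  {"travel":[0.9,-0.1,-2.1],"spin":0},
  {"travel":[0.8,-0.1,-1.9],"spin":0},
  {"travel":[0.8,-0.1,-1.8],"spin":0},
  {"travel":[0,0,0],"spin":0},
  {"travel":[0,0,0],"spin":0},
  {"travel":[0,0,0],"spin":0},
])

```text
time: 15.82
tool_pos: [520.8, -185.2, 172.1]
eef_rot: [0.074, 0.997, 0.0, -0.0]
contact_force: [-2.6, 0.3, 2.7]
grip_width: 17.7
grasp_force: 40.0
```

```bash
python3 f.py
```

```text
[  -2.28    0.62    2.26  520.87 -185.18  172.03   14.66   49.72    0.6 ] [0.31 0.77 0.44 0.02 0.01 0.02 2.65 4.08 4.59] 16.125
```

```bash
python3 f.py; python3 -c "
from rig import robot
print(robot.finish_job())"
```

```text
[-2.9600e+00  3.4000e-01  2.0200e+00  5.2090e+02 -1.8518e+02  1.7199e+02
  1.5260e+01  5.2980e+01  1.1800e+00] [0.64 0.3  0.3  0.01 0.01 0.01 2.66 1.29 3.95] 16.425
the job is handed in; nothing more can be done
None
```

I pressed the red contact for about a second at an estimated 3.6 N, then handed the job in with the probe still held on the blue contact at about 4 N. The tip was hidden from both cameras at the box, so both presses rest on force readings and arm positions. The large spare green probe, which isn't listed, was lying down after my first move, and I don't know why. I didn't check the bystanders again at the end, and no pass/fail result was shown.

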